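Hang the measuring cup on the keeper hook

ROBOT

A 6-joint arm with a two-finger parallel gripper is mounted at the origin on the work surface. World frame = base frame: x ahead of the robot, y to its left, z up, the work surface at z = 0. Lengths are in m, angles in rad, forces in N, time in s.
With the tool pointing down it reaches from about 0.3 to 0.75 m from the base axis. Payload 8.5 kg.
Tool frame: the origin (TCP) lies at the centre of the arm's flange, where the gripper is bolted on; the fingertips stand 166 mm ahead of it and the grasp point (between the pads) lies 147 mm ahead of it (ctrl.grasp_offset is the distance from the TCP to the grasp point, in m); z points along the fingers, y is the direction in which the jaws open and shut (so a half turn about z gives the same grasp; the last joint's range is limited). The gripper opens to 88 mm and grips with 3 to 60 N. Pads are 18 mm wide; open, the fingers measure 123 mm over their backs; the gripper's body (75 mm by 187 mm) begins 45 mm behind the grasp point.
Start: joints at [-1.355, 0.381, 1.297, -0, 1.464, -0.215], TCP at [0.23, -0.5, 0.405] pointing down, gripper open.
Joint ranges: [-3.11, 3.11], [-0.89, 2.33], [0.22, 2.48], [-1.42, 4.56], [0.17, 2.85], [-2.88, 2.88]. Speed limits (rad/s): [2.39, 2.39, 3.14, 3.14, 3.14, 3.14].

INTERFACE

Orientations are given as a unit quaternion [x, y, z, w].
In Python, from bench import ctrl gives the robot as it stands.
- The arm moves only by the shell command python3 -m handwheel 'ROWS' [FORCE]. ROWS is text: rows parted by semicolons, each of 7 numbers parted by spaces: the shift along the tool's x, y, z in mm, then the turn, a rotation vector about the tool's x, y, z in degrees, then the closure in counts, from 0 (fully open) to 255 (shut). A call has 1 to 10 rows; each row shifts and turns the pose as measured when the row begins, along the tool's axes as they then stand; what a row does not reach is not made up. A row lasts 1/8 s, in which the tool goes at most 62.5 mm and 10.7 degrees, less where a joint would pass 70% of its speed; a pose out of reach is approached as far as the arm can. A call is refused whole if a number of a shift passes 62.5 or a number of a turn 10.7, either way. A call with a gripper value outside its range is refused whole. The fingers move at their own pace and stop on an object; FORCE is the grip in N (left out, the last holds). Time passes only in rows, so rows that do not move let the fingers close. It gives the time, the measured TCP pose, the force and the opening at its end, in the units of the state.
- ctrl.observe(): the state, without advancing time (a new reading comes with each control period).
- ctrl.capture(name): name is "scene" or "top" or "wrist"; returns (picture, depth): 384x512x3 uint8, red, green, blue; 384x512 float32, m along the optical axis (not along the pixel's ray), 0 where there is no reading.
- ctrl.get_calibration(name): a dict with "mtx" (3x3 intrinsics, pixels), "rvec" (rotation vector, rad) and "tvec" (3), from world to camera coordinates, as OpenCV has them. Camera axes: x right, y down, z forward; pixel columns grow to the right and rows downward; lengths in m; the calibration is good to about 2 mm. A picture is of the moment at which its call begins: read the wrist's pose just before it. get_calibration takes no time and is no camera call; for the wrist camera it gives the pose at the moment of the call.
- ctrl.job_done(): hands the job in, once; it reports no verdict.
The state is a dict: "clock": time; "q": joint angles; "joint_vel": joint speeds; "joint_torque": joint torques, N m; "ee_pos": TCP position; "tool_rot": TCP orientation; "contact_force": force on the tool from outside, world axes, zero at the start; "ft_torque": the same for the moment, N m; "grip_width": finger opening in m.
Only numpy, scipy, OpenCV 4.12 (cv2) and the standard library are available. Lean on these libraries where they do the work, as an engineer would, in place of code of your own. Each camera call takes 0.05 s, during which the arm holds its last target. There are 200 camera calls.

TASK

Hang the yellow measuring cup by the loop at the end of its handle on the hook of the stand, let go of it, and then swing the red keeper fully shut over the hook so that the cup cannot be knocked off. Leave the other things on the shelf where they are.

Things in the scene. Friction and masses are not known exactly. Their poses are not given: they have to be found in the camera images.
- cup: Yellow plastic measuring cup, upright at the start, 0.07 to 0.14 kg. Origin: centre of its underside, z up. Round bowl, open at the top, 58 mm across at the foot, 66 mm at the rim, 40 mm high. A straight flat handle, 12 mm wide (y), 8 mm thick (z), runs along the cup's +x from x = 32 to 111 mm, its middle 36 mm above the underside, and ends in a loop.
- cup_loop (a point): Centre of the round loop at the end of the cup's handle: x = 122, z = 36 mm in the cup's frame. The loop lies flat in the handle's plane; clear opening 17 mm, bar 6 mm thick. Axes as the cup's: x along the handle away from the bowl, z square to the loop's plane.
- stand: Fixed hanging stand: dark round foot 110 mm across, 20 mm upright post, on it a grey head 50 (x) by 44 (y) by 44 mm high with a flat top. Origin: centre of the foot's underside; the hook points along -x, z up. NOT MEASURED: the head is clamped at an unknown height, its top 215 to 285 mm above the shelf. It holds against 60 N, so its height can be felt by touching the top.
- stand_hook (a point): Where the cup should hang in plan: the hook's lowest point, x = -80 mm in the stand's frame. Height not measured (reads 216 mm; true to 35 mm only). The hook is a round bar 7 mm thick in the stand's x-z plane: from the head, 16 mm below its top, forward and down to the lowest point, 34 mm below the top, then up and forward at 45 degrees to its tip at x = -110 mm, 4 mm below the top (centre line).
- stand_pivot (a point): In plan, the keeper's upright pivot, x = -13 mm in the stand's frame: a red boss 18 mm across standing 18 mm above the head's flat top; the top behind it, from x = 0 to x = 24 mm, is bare. The height of this point is not measured (it reads 250 mm, true to 35 mm only).
- keeper (a joint): Red keeper bar, 10 mm wide, that swings level about its pivot: it reaches 106 mm from it and lies 4 to 18 mm above the head's top. 0 rad: fully shut (at its stop), along the stand's -x over the hook's tip. It grows as it opens towards the stand's -y side (1.57 rad: along -y), at most 2.0 rad. It stays where it is left; friction about 0.04 N m.
- sieve: Bystander: steel sieve 80 mm across, 36 mm high, with a thin handle along its +x to 138 mm from the centre. Origin: centre of the underside.
- spice: Bystander: closed round metal spice box, 80 mm across, 52 mm high with its knob. Origin: centre of the underside.
- jar: Bystander: green glass jar, 68 mm across, 105 mm high. Origin: centre of the underside.
- bottle: Bystander: amber bottle, 54 mm across, 120 mm high. Origin: centre of the underside.

How it is judged:
On the way:
1. the cup hangs by its loop on the hook, let go, while the keeper is still open (horizontal distance between cup_loop and stand_hook below 0.045 m and height (world z) of cup_loop above 0.15 m and angle between cup's own x axis and vertical below 0.8 rad and contact force between cup and stand above 0.2 N and contact force between cup and the arm below 0.05 N and contact force between cup and the fingers below 0.05 N and value of joint keeper above 1 rad), for 0.2 s.
At the end, for the whole second after the job is handed in: The cup hangs by its loop on the hook (loop centre within 45 mm of the hook's lowest point horizontally and more than 150 mm above the shelf), its handle within 0.45 rad of upright, borne by the stand, at most swaying slightly (below 0.15 m/s), and the keeper is shut to within 0.12 rad (horizontal distance between cup_loop and stand_hook below 0.045 m and height (world z) of cup_loop above 0.15 m and angle between cup's own x axis and vertical below 0.45 rad and contact force between cup and stand above 0.2 N and linear speed of cup below 0.15 m/s and value of joint keeper below 0.12 rad); the robot touches nothing.
It fails at once if a bystander is moved by more than 30 mm (distance of any of sieve, spice, jar, bottle from where it was at the start of the episode above 0.03 m).
It also fails if it takes over 72 s, if anything falls off the work surface, if the arm or the gripper's body presses on something with over 40 N, if the wrist force passes 120 N, or if a joint passes its speed limit or range.

## Working session

There is one attempt and no reset: what is moved stays moved. The work goes in short steps, Python scripts to look and compute and a shell command to move; the robot and the scene stay as the last step left them, time stands still between calls to the robot, and variables do not carry over. Pictures are saved under pics/ and viewed, about 8 in all and at most 12, crops included, and the job is handed in when it is done.

```bash
mkdir -p pics; ls; cat > h.py <<'E'
import numpy as np, cv2
from bench import ctrl
from scipy.spatial.transform import Rotation as R
def cap(n):
    c=ctrl.get_calibration(n); im,d=ctrl.capture(n); return im,d,c
def pts(d,c):
    K=np.array(c["mtx"]);Rm=cv2.Rodrigues(np.array(c["rvec"],float))[0];t=np.array(c["tvec"]).ravel()
    v,u=np.mgrid[:d.shape[0],:d.shape[1]]
    p=np.stack([(u-K[0,2])/K[0,0]*d,(v-K[1,2])/K[1,1]*d,d],-1)
    P=(p-t)@Rm; P[d<=0]=np.nan; return P
def save(im,n): cv2.imwrite("pics/"+n,im[:,:,::-1])
E
python3 - <<'E'
from h import *
for n in("top","scene"):
    im,d,c=cap(n); np.savez(n,im=im,P=pts(d,c)); save(im,n+"1.png")
s=ctrl.observe();print(s["clock"],s["ee_pos"],s["tool_rot"],ctrl.grasp_offset,s["grip_width"])
E
```

```text
pics
0.1 [ 0.22966187 -0.49970752  0.40422837] [ 9.76889424e-01  2.13744365e-01  6.56121619e-06 -6.32742435e-04] 0.1473 0.08796359718955916
```

View pics/top1.png

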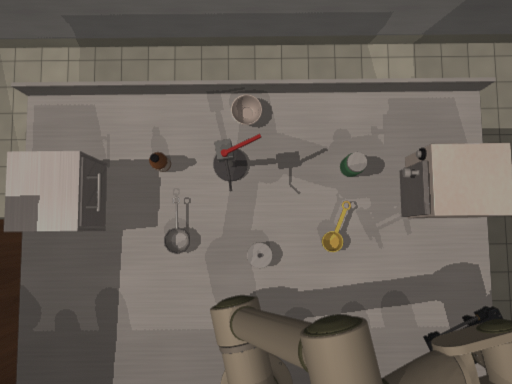

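View pics/scene1.png

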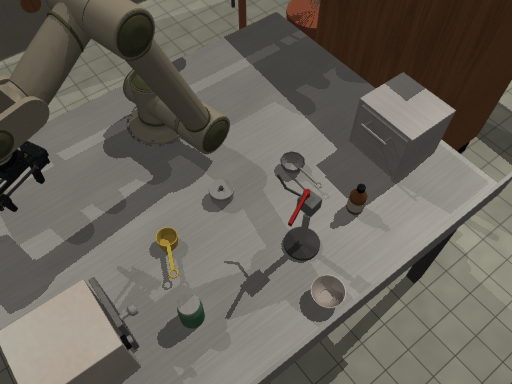

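The top view shows the cup at about (333,241) with its loop at (349,204), the stand foot at (230,165), the red keeper from (223,153) to (260,136), the sieve at (178,240), the spice box at (260,256), the jar at (353,165) and the bottle at (159,161). There is also an unlisted bowl at (247,110).

```bash
python3 - <<'E'
from h import *
for n in("top","scene"):
    z=np.load(n+".npz");im=z["im"];P=z["P"];hsv=cv2.cvtColor(im,cv2.COLOR_RGB2HSV)
    H,S,V=[hsv[...,i].astype(int) for i in range(3)]
    ok=np.isfinite(P[...,0])&(P[...,2]>0.006)
    y=ok&(H>20)&(H<33)&(S>130)&(P[...,2]<.08)&(P[...,2]>.015)&(P[...,0]>.1)
    r=ok&((H<6)|(H>174))&(S>170)&(P[...,2]>.15)&(P[...,2]<.4)
    for nm,m in(("yel",y),("red",r)):
        q=P[m];print(n,nm,len(q),np.median(q,0).round(3),q.min(0).round(3),q.max(0).round(3))
        c=q[:,:2].mean(0);u=np.linalg.svd(q[:,:2]-c,full_matrices=False)[2][0];s=(q[:,:2]-c)@u
        print("  mean",c.round(4),"dir",u.round(3),"ends",(c+u*s.min()).round(4),(c+u*s.max()).round(4),"ztop",np.percentile(q[:,2],[5,50,95]).round(3))
    f=(P[...,2]>.15)&(P[...,2]<.4)&(P[...,0]>.35)&(P[...,0]<.95)&(np.abs(P[...,1])<.3)&~r
    q=P[f];print(n,"head",len(q)); 
    vv,uu=np.nonzero(f)
    for a,b in list(zip(zip(uu,vv),q.round(3).tolist()))[::max(1,len(q)//45)]:print((int(a[0]),int(a[1])),b,end=' ')
    print()
    # foot: dark pixels low
    if n=="top":
        f=(V<75)&(P[...,2]>.004)&(P[...,2]<.03)&(P[...,0]>.4)&(P[...,0]<.8)&(P[...,1]>-.1)&(P[...,1]<.3)
        q=P[f];print("foot",len(q),q.min(0),q.max(0),q.mean(0))
    for nm,(u0,v0) in dict(sieve=(178,240),spice=(260,256),jar=(353,165),bottle=(159,161)).items():
        if n=="top":print(nm,P[v0,u0].round(3))
E
```

```text
top yel 182 [ 0.488 -0.267  0.039] [ 0.42  -0.301  0.017] [ 0.573 -0.21   0.046]
  mean [ 0.4915 -0.2627] dir [-0.948  0.317] ends [ 0.5727 -0.2898] [ 0.4203 -0.2389] ztop [0.025 0.039 0.044]
top red 127 [0.704 0.04  0.275] [ 0.681 -0.017  0.269] [0.733 0.082 0.28 ]
  mean [0.7053 0.0365] dir [-0.43   0.903] ends [ 0.7313 -0.0181] [0.6848 0.0796] ztop [0.272 0.275 0.278]
top head 445
(257, 134) [0.736, -0.012, 0.273] (254, 136) [0.73, -0.004, 0.276] (251, 138) [0.725, 0.003, 0.276] (247, 139) [0.723, 0.014, 0.275] (224, 140) [0.725, 0.075, 0.257] (247, 140) [0.719, 0.014, 0.278] (222, 141) [0.721, 0.08, 0.261] (243, 141) [0.717, 0.024, 0.278] (220, 142) [0.719, 0.086, 0.259] (229, 142) [0.719, 0.062, 0.258] (217, 143) [0.717, 0.094, 0.259] (226, 143) [0.717, 0.07, 0.256] (248, 143) [0.714, 0.012, 0.268] (223, 144) [0.714, 0.078, 0.257] (237, 144) [0.711, 0.04, 0.271] (220, 145) [0.712, 0.086, 0.253] (229, 145) [0.711, 0.062, 0.258] (217, 146) [0.709, 0.094, 0.254] (226, 146) [0.708, 0.07, 0.258] (241, 146) [0.706, 0.03, 0.268] (222, 147) [0.706, 0.081, 0.255] (231, 147) [0.702, 0.056
[... 2418 characters left out ...]
6, 0.239] (312, 205) [0.719, 0.067, 0.259] (304, 206) [0.703, 0.056, 0.245] (315, 206) [0.725, 0.073, 0.256] (305, 207) [0.706, 0.057, 0.243] (316, 207) [0.724, 0.08, 0.243] (307, 208) [0.714, 0.056, 0.249] (318, 208) [0.721, 0.091, 0.224] (308, 209) [0.716, 0.059, 0.244] (301, 210) [0.695, 0.056, 0.216] (313, 210) [0.724, 0.07, 0.238] (309, 211) [0.721, 0.058, 0.241] (306, 212) [0.712, 0.058, 0.225] (304, 213) [0.692, 0.074, 0.178] (292, 214) [0.715, 0.003, 0.275] (312, 214) [0.725, 0.068, 0.222] (312, 215) [0.725, 0.068, 0.217] (311, 216) [0.725, 0.065, 0.216] (304, 218) [0.699, 0.069, 0.166] (308, 219) [0.706, 0.078, 0.161] (303, 221) [0.699, 0.067, 0.152] (288, 224) [0.727, -0.02, 0.265]
```

```bash
python3 - <<'E'
from h import *
H_=[];K_=[];T_=[]
for n in("top","scene"):
    z=np.load(n+".npz");im=z["im"];P=z["P"];hsv=cv2.cvtColor(im,cv2.COLOR_RGB2HSV)
    H,S=hsv[...,0].astype(int),hsv[...,1].astype(int)
    red=((H<8)|(H>172))&(S>120)
    X,Y,Z=np.moveaxis(P,-1,0); box=(abs(Y-.07)<.05)
    K_.append(P[box&~red&(X>.585)&(X<.668)&(Z>.215)&(Z<.265)])
    T_.append(P[box&~red&(X>.672)&(X<.74)&(Z>.25)&(Z<.262)])
k=np.vstack(K_);f=cv2.fitLine(k[:,:2].astype(np.float32),cv2.DIST_HUBER,0,.01,.01).ravel()
print("hook line dir",f,"deg",np.degrees(np.arctan2(f[1],f[0])))
for a in T_:
    print("head rect",cv2.minAreaRect(a[:,:2].astype(np.float32)*1000),np.median(a[:,2]),len(a))
print("hook tip",k[k[:,0].argmin()])
z=np.load("scene.npz");P=z["P"];im=z["im"]
hsv=cv2.cvtColor(im,cv2.COLOR_RGB2HSV);y=(hsv[...,0]>20)&(hsv[...,0]<33)&(hsv[...,1]>130)&(P[...,2]>.034)&(P[...,2]<.05)&(P[...,0]>.1)
q=P[y];h=q[(q[:,0]>.485)];g=cv2.fitLine(h[:,:2].astype(np.float32),cv2.DIST_HUBER,0,.01,.01).ravel();print("handle",g,np.degrees(np.arctan2(g[1],g[0])),"z",np.median(h[:,2]))
E
```

```text
hook line dir [0.98771966 0.1562367  0.6403255  0.06666819] deg 8.988526
head rect ((701.8977661132812, 76.44744110107422), (50.77153396606445, 43.41921615600586), 9.43489933013916) 0.2567987230628171 237
head rect ((699.3922729492188, 77.45616149902344), (49.76042556762695, 45.74205017089844), 7.843712329864502) 0.25703641124629106 212
hook tip [0.58902534 0.05776052 0.25591784]
handle [ 0.9254114  -0.37896395  0.5317907  -0.27648625] -22.269524 z 0.04091001730622387
```

```bash
python3 -m handwheel '0 0 0 0 0 10 0;0 0 0 0 0 10 0;0 0 0 0 0 10 0;0 0 0 0 0 10 0;0 0 0 0 0 7 0' 40
```

```text
clock: 0.72
ee_pos: [0.2297, -0.4996, 0.4023]
tool_rot: [0.978, -0.206, -0.001, -0.003]
contact_force: [-0.0, 0.9, -0.0]
grip_width: 0.0877
```

```bash
python3 -m handwheel '23.5 -46.5 10 0 0 0 0;23.5 -46.5 14 0 0 0 0;23.5 -46.5 14 0 0 0 0;23.5 -46.5 14 0 0 0 0;23.5 -46.5 14 0 0 0 0;23.5 -46.5 14 0 0 0 0;23.5 -46.5 14 0 0 0 0;0 0 0 0 0 0 0'; python3 - <<'E'
from h import *
im,d,c=cap("wrist");np.savez("wrist",im=im,P=pts(d,c));save(im,"w1.png")
P=pts(d,c);hsv=cv2.cvtColor(im,cv2.COLOR_RGB2HSV);y=(hsv[...,0]>20)&(hsv[...,0]<33)&(hsv[...,1]>130)&(P[...,2]>.03)&(P[...,2]<.05)
q=P[y];print(len(q))
s=ctrl.observe();Rt=R.from_quat(s["tool_rot"]);print(s["ee_pos"],Rt.as_matrix().round(3).tolist())
u=np.array([.926,-.377]);c0=np.array([.4456,-.2416])
for _ in range(2):
    a=(q[:,:2]-c0)@u; h=q[(a>.045)&(a<.105)]
    g=cv2.fitLine(h[:,:2].astype(np.float32),cv2.DIST_HUBER,0,.01,.01).ravel(); u=g[:2]*np.sign(g[0]); c0=g[2:]-u*.075
a=(q[:,:2]-c0)@u;e=np.percentile(a,[.2,99.8]);print("dir",u,np.degrees(np.arctan2(u[1],u[0])),"ends",e)
org=c0+u*(e[1]-.1365);gp=np.r_[org+u*.07,.036];print("org",org,"grasp",gp,"zhandle",np.median(h[:,2]))
print("shift tool mm",(Rt.inv().apply(gp-Rt.apply([0,0,ctrl.grasp_offset])-s["ee_pos"])*1000).round(1))
E
```

```text
clock: 1.72
ee_pos: [0.52, -0.2616, 0.3034]
tool_rot: [0.978, -0.209, -0.003, -0.004]
contact_force: [-1.2, -0.2, 0.3]
grip_width: 0.0877
2339
[ 0.51903485 -0.26280885  0.30401317] [[0.912, -0.409, -0.004], [-0.409, -0.912, 0.008], [-0.007, -0.005, -1.0]]
dir [ 0.91980165 -0.39238366] -23.102898 ends [-0.01649486  0.13466501]
org [ 0.44888577 -0.24191431] grasp [ 0.51327188 -0.26938116  0.036     ] zhandle 0.040323569406580016
shift tool mm [ -0.7   9.7 120.7]
```

View pics/w1.png

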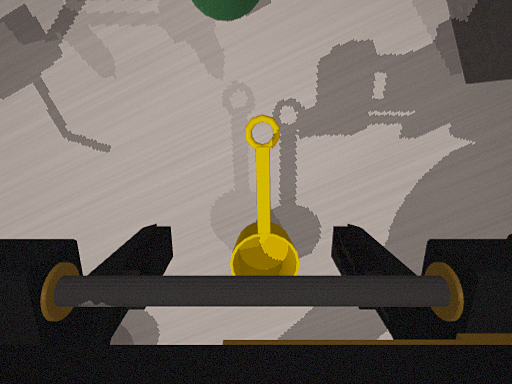

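The wrist view shows the loop at (262,133), the handle running down to the bowl at (265,262), and the jaws on both sides. It is about 10 px off centre, which matches the computed 9.7 mm.

```bash
python3 -m handwheel '-0.7 9.7 30 0 0 -0.7 0;0 0 45 0 0 0 0;0 0 40 0 0 0 0;0 0 4 0 0 0 0;0 0 0 0 0 0 0'; python3 - <<'E'
from h import *
s=ctrl.observe();Rt=R.from_quat(s["tool_rot"]);print((Rt.inv().apply(np.array([.5133,-.2694,.037])-Rt.apply([0,0,ctrl.grasp_offset])-s["ee_pos"])*1000).round(1))
E
```

```text
clock: 2.4
ee_pos: [0.5112, -0.2758, 0.1857]
tool_rot: [0.979, -0.206, -0.0, -0.001]
contact_force: [0.3, -0.2, -0.4]
grip_width: 0.0884
[-0.4 -6.4  1.4]
```

```bash
python3 -m handwheel '0 -6 1 0 0 0 0;0 0 0 0 0 0 0;0 0 0 0 0 0 120;0 0 0 0 0 0 255;0 0 0 0 0 0 255;0 0 0 0 0 0 255;0 0 0 0 0 0 255;0 0 0 0 0 0 255' 50; python3 - <<'E'
from h import *
s=ctrl.observe();Rt=R.from_quat(s["tool_rot"]);print((Rt.inv().apply(np.array([.5133,-.2694,.037])-Rt.apply([0,0,ctrl.grasp_offset])-s["ee_pos"])*1000).round(1))
E
```

```text
clock: 3.4
ee_pos: [0.5141, -0.2705, 0.1886]
tool_rot: [0.979, -0.206, 0.002, 0.0]
contact_force: [0.3, 1.1, 0.3]
grip_width: 0.03
[-1.9 -0.6  4.3]
```

```bash
python3 -m handwheel '0 0 3 0 0 0 255;0 0 0 0 0 0 255;0 0 0 0 0 0 255;0 0 0 0 0 0 255;0 0 0 0 0 0 255;0 0 0 0 0 0 255' 50
```

```text
clock: 4.15
ee_pos: [0.5141, -0.2705, 0.1853]
tool_rot: [0.979, -0.206, 0.002, 0.0]
contact_force: [-0.7, -0.2, -0.5]
grip_width: 0.0111
```

```bash
cat >> h.py <<'E'
az=np.radians(8.7);SX=np.array([np.cos(az),np.sin(az),0]);SY=np.array([-np.sin(az),np.cos(az),0]);ZZ=np.array([0,0,1.])
TOP=.257;SO=np.array([.7007,.077,0])
def S(x,y,z): return SO+SX*x+SY*y+ZZ*(TOP+z)   # stand frame, z relative to head top
def toolR(pitch): # deg below horizontal
    p=np.radians(pitch);z=np.cos(p)*SX-np.sin(p)*ZZ;x=np.sin(p)*SX+np.cos(p)*ZZ
    return R.from_matrix(np.stack([x,np.cross(z,x),z],1))
LOOP=np.array([.050,0,.1473+.0012])  # loop centre in tool frame
def err(pos,Rt): # target TCP pose
    s=ctrl.observe();R0=R.from_quat(s["tool_rot"])
    print("t",s["clock"],"shift mm",(R0.inv().apply(pos-s["ee_pos"])*1000).round(1),"rot deg",(R0.inv()*Rt).as_rotvec(degrees=True).round(1),"F",np.round(s["contact_force"],1),"w",round(float(s["grip_width"]),4))
def hang(s,pitch,dz=0): # loop centre s mm up the hook's 45deg bar
    a=s*.7071/1000;Rt=toolR(pitch);err(S(-.080-a,0,-.034+a+dz)-Rt.apply(LOOP),Rt)
E
python3 -m handwheel '0 0 -50 0 0 0 255;0 0 -55 0 0 0 255;0 0 -55 0 0 0 255;0 0 0 0 0 -10 255;0 0 0 0 0 -10 255;0 0 0 0 0 -10 255;0 0 0 0 0 -2.5 255' 50; python3 -c "
from h import *
hang(80,45)
hang(80,90)"
```

```text
clock: 5.03
ee_pos: [0.5131, -0.2702, 0.3503]
tool_rot: [0.996, 0.085, 0.002, 0.001]
contact_force: [1.1, -0.1, -1.0]
grip_width: 0.0111
t 5.025 shift mm [ -33.  -315.5    0.5] rot deg [-0.4 44.8  1.1] F [ 1.1 -0.1 -1. ] w 0.0111
t 5.025 shift mm [  57.7 -313.7  -78. ] rot deg [ 0.1 -0.2  1.1] F [ 1.1 -0.1 -1. ] w 0.0111
```

```bash
python3 -m handwheel '-30 -40 0 0 0 0 255;-10 -55 0 0 0 0 255;0 -55 0 0 0 0 255;0 -55 0 0 0 0 255;0 -55 0 0 0 0 255;0 -50 0 0 0 1 255;0 0 0 0 10 0 255;0 0 0 0 10 0 255;0 0 0 0 10 0 255;0 0 0 0 10 0 255'; python3 -c "
from h import *
hang(80,45)"
```

```text
clock: 6.28
ee_pos: [0.416, 0.0382, 0.3493]
tool_rot: [0.933, 0.072, 0.353, -0.025]
contact_force: [0.8, 1.1, -1.2]
grip_width: 0.0112
t 6.275 shift mm [7.7 4.7 6.9] rot deg [0.1 3.6 0.1] F [ 0.8  1.1 -1.2] w 0.0112
```

```bash
python3 -m handwheel '7.7 4.7 7 0 3.6 0 255;0 0 0 0 0 0 255;0 0 0 0 0 0 255'; python3 - <<'E'
from h import *
hang(80,45)
s=ctrl.observe();im,d,c=cap("wrist");P=pts(d,c);save(im,"w2.png");np.savez("w2",im=im,P=P)
Rt=R.from_quat(s["tool_rot"]);T=Rt.inv().apply((P-s["ee_pos"]).reshape(-1,3)).reshape(P.shape)
hsv=cv2.cvtColor(im,cv2.COLOR_RGB2HSV);H,Sa=hsv[...,0],hsv[...,1]
y=(H>20)&(H<33)&(Sa>110)&np.isfinite(T[...,0]);q=T[y];print("cup in tool",q.min(0).round(4),q.max(0).round(4),len(q))
l=q[q[:,0]>.040];print("loop pts",l.min(0).round(4),l.max(0).round(4),np.median(l,0).round(4))
h=q[(q[:,0]<.035)&(q[:,0]>.015)];print("handle",h.min(0).round(4),h.max(0).round(4))
Z=P[...,2];X=P[...,0]
k=(Z>.205)&(Z<.27)&(abs(P[...,1]-.066)<.04)&(X>.56)&(X<.67)&~y
q=P[k]; print(len(q)); rel=q-SO
st=np.c_[rel@SX,rel@SY,q[:,2]-TOP]
for a in range(-115,-25,10):
    b=st[(st[:,0]*1000>=a)&(st[:,0]*1000<a+10)]
    if len(b):print(a,len(b),(np.median(b,0)*1000).round(1),(b.min(0)*1000).round(1),(b.max(0)*1000).round(1))
E
```

```text
clock: 6.65
ee_pos: [0.426, 0.0352, 0.3488]
tool_rot: [0.921, 0.071, 0.382, -0.028]
contact_force: [0.4, -0.6, -0.7]
grip_width: 0.0112
t 6.65 shift mm [1.  0.3 0.4] rot deg [ 0.1 -0.   0.1] F [ 0.4 -0.6 -0.7] w 0.0112
cup in tool [-0.0803 -0.2146  0.0735] [0.0651 0.0791 0.527 ] 7246
loop pts [ 0.04   -0.2146  0.1438] [0.0651 0.0157 0.3886] [0.0534 0.001  0.1463]
handle [ 0.015  -0.0436  0.0735] [0.035  0.0529 0.527 ]
647
-115 124 [-111.7   -1.    -2. ] [-113.9   -4.4   -6.1] [-1.058e+02  1.900e+00  1.000e-01]
-105 22 [-100.1   -1.   -10.2] [-104.7   -4.1  -16.3] [-95.2   2.1  -4.3]
-95 1 [-91.9   2.3 -20.7] [-91.9   2.3 -20.7] [-91.9   2.3 -20.7]
-85 1 [-84.3   2.5 -28.8] [-84.3   2.5 -28.8] [-84.3   2.5 -28.8]
-75 65 [-67.8  -0.3 -27.3] [-70.7  -3.9 -29.7] [-65.    2.6 -25.5]
-65 134 [-60.1  -1.  -25.1] [-65.   -3.9 -28.8] [-55.    2.7 -22.5]
-55 131 [-50.   -0.2 -22. ] [-54.9  -3.9 -25.9] [-45.1   2.7 -18.9]
-45 124 [-40.   -0.2 -19.1] [-44.9  -3.9 -22.6] [-35.    2.8 -15.8]
-35 45 [-33.3  -0.2 -17. ] [-35.   -3.9 -19.9] [-30.6   2.8 -15.4]
```

View pics/w2.png

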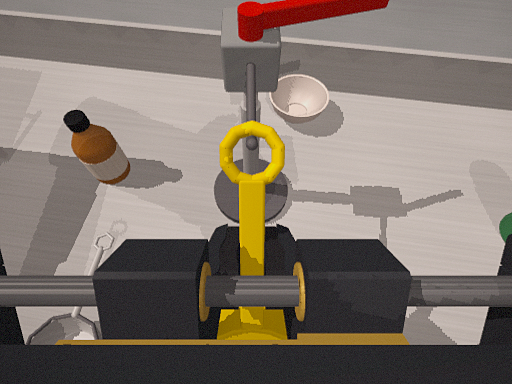

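The wrist view shows the hook tip at (252,143) inside the loop at (252,155), so the two are aligned. The measured loop centre and hook line agree with the model to about 1 mm.

```bash
python3 -m handwheel '1 0.5 20 0 0 0 255;0 0 15 0 0 0 255;0 0 0 0 0 0 255'; python3 -c "
from h import *
hang(40,45);hang(5,45)"
```

```text
clock: 7.08
ee_pos: [0.4516, 0.039, 0.3243]
tool_rot: [0.921, 0.071, 0.381, -0.028]
contact_force: [-0.4, 0.5, -0.2]
grip_width: 0.011
t 7.075 shift mm [-0.1  0.1  4.8] rot deg [0.1 0.1 0.2] F [-0.4  0.5 -0.2] w 0.011
t 7.075 shift mm [-0.   0.  39.8] rot deg [0.1 0.1 0.2] F [-0.4  0.5 -0.2] w 0.011
```

```bash
python3 -m handwheel '0 0 12 0 0 0 255;0 0 12 0 0 0 255;0 0 12 0 0 0 255;0 0 0 0 0 0 255'; python3 -c "
from h import *
hang(5,45);hang(2,35,-.003);hang(2,20,-.004)"
```

```text
clock: 7.58
ee_pos: [0.4783, 0.0431, 0.2974]
tool_rot: [0.921, 0.071, 0.381, -0.028]
contact_force: [-0.4, 0.4, -0.6]
grip_width: 0.0111
t 7.575 shift mm [-0.1  0.1  1.6] rot deg [0.1 0.1 0.2] F [-0.4  0.4 -0.6] w 0.0111
t 7.575 shift mm [-27.2   0.   17.7] rot deg [ 0.  10.1  0.2] F [-0.4  0.4 -0.6] w 0.0111
t 7.575 shift mm [-60.9  -0.1  42.5] rot deg [ 0.  25.1  0.2] F [-0.4  0.4 -0.6] w 0.0111
```

```bash
python3 -m handwheel '-13 0 8 0 5 0 255;-13 0 7.5 0 5 0 255;0 0 0 0 0 0 255'; python3 -c "
from h import *
hang(2,35,-.003);hang(2,25,-.004);hang(1,15,-.004);print(ctrl.observe()['q'].round(2))"
```

```text
clock: 7.95
ee_pos: [0.4748, 0.0442, 0.2816]
tool_rot: [0.901, 0.075, 0.426, -0.041]
contact_force: [-0.5, 0.8, -0.9]
grip_width: 0.011
t 7.95 shift mm [-14.6   1.9   7.4] rot deg [-1.1  4.4  0.2] F [-0.5  0.8 -0.9] w 0.011
t 7.95 shift mm [-39.5   2.1  20.9] rot deg [-1.2 14.4  0.1] F [-0.5  0.8 -0.9] w 0.011
t 7.95 shift mm [-61.1   2.3  38.7] rot deg [-1.2 24.4 -0. ] F [-0.5  0.8 -0.9] w 0.011
[-0.21  0.35  1.89  1.4   0.3  -0.07]
```

```bash
python3 -m handwheel '-7 1 3 -0.5 2.2 0 255;-7 1 3 -0.5 2.2 0 255;0 0 0 0 0 0 255'; python3 -c "
from h import *
hang(2,35,-.003);hang(2,25,-.004);hang(1,15,-.004);print(ctrl.observe()['q'].round(2))"
```

```text
clock: 8.32
ee_pos: [0.4714, 0.0417, 0.2679]
tool_rot: [0.884, 0.07, 0.461, -0.036]
contact_force: [-0.7, 0.5, -1.6]
grip_width: 0.011
t 8.325 shift mm [-1.7 -0.2  1.5] rot deg [-0.2 -0.   0.2] F [-0.7  0.5 -1.6] w 0.011
t 8.325 shift mm [-27.6  -0.2  13. ] rot deg [-0.2 10.   0.2] F [-0.7  0.5 -1.6] w 0.011
t 8.325 shift mm [-50.5  -0.3  29.1] rot deg [-0.2 20.   0.2] F [-0.7  0.5 -1.6] w 0.011
[-0.22  0.38  1.94  1.88  0.32 -0.54]
```

```bash
python3 -m handwheel '-10 0 4 0 3.5 0 255;-9 0 4.5 0 3.5 0 255;-9 0 4 0 3 0 255;0 0 0 0 0 0 255'; python3 -c "
from h import *
hang(2,25,-.004);hang(1,15,-.004);hang(0,5,-.004);print(ctrl.observe()['q'].round(2))"
```

```text
clock: 8.82
ee_pos: [0.4684, 0.0421, 0.2392]
tool_rot: [0.84, 0.069, 0.537, -0.047]
contact_force: [-0.3, -0.7, -1.6]
grip_width: 0.0108
t 8.825 shift mm [-2.1  0.7 -1.5] rot deg [-0.9 -0.2  0.1] F [-0.3 -0.7 -1.6] w 0.0108
t 8.825 shift mm [-27.5   0.8  10.3] rot deg [-0.9  9.8  0. ] F [-0.3 -0.7 -1.6] w 0.0108
t 8.825 shift mm [-50.7   1.   26.3] rot deg [-0.9 19.8 -0. ] F [-0.3 -0.7 -1.6] w 0.0108
[-0.23  0.46  2.01  2.41  0.55 -1.08]
```

```bash
python3 -m handwheel '-9.5 0.5 2 -0.3 3.3 0 255;-9 0.3 3.5 -0.3 3.3 0 255;-9 0 4.5 -0.3 3.3 0 255;0 0 0 0 0 0 255'; python3 -c "
from h import *
hang(1,15,-.004);hang(0,8,-.005);print(ctrl.observe()['q'].round(2))"
```

```text
clock: 9.32
ee_pos: [0.4692, 0.0428, 0.2124]
tool_rot: [0.79, 0.064, 0.608, -0.054]
contact_force: [-0.8, -0.6, -1.2]
grip_width: 0.011
t 9.325 shift mm [-3.2  1.2 -2.3] rot deg [-1.  -0.2 -0.2] F [-0.8 -0.6 -1.2] w 0.011
t 9.325 shift mm [-22.4   1.4   6. ] rot deg [-1.   6.8 -0.3] F [-0.8 -0.6 -1.2] w 0.011
[-0.23  0.55  2.05  2.6   0.83 -1.29]
```

```bash
python3 -m handwheel '-3 1 -1 -0.5 0 0 255;-2 0.5 0 -0.5 0 0 255;0 0 0 0 0 0 255'; python3 - <<'E'
from h import *
hang(0,15,-.005)
for n in("scene","wrist"):
    im,d,c=cap(n);np.savez("r_"+n,im=im,P=pts(d,c))
    if n=="scene": a=cv2.resize(im[120:280,210:370],(480,480),interpolation=cv2.INTER_CUBIC)
    else: b=cv2.resize(im,(320,240))
o=np.zeros((480,800,3),np.uint8);o[:,:480]=a;o[:240,480:]=b;save(o,"r1.png")
E
```

```text
clock: 9.7
ee_pos: [0.4674, 0.0412, 0.2091]
tool_rot: [0.79, 0.059, 0.608, -0.049]
contact_force: [0.3, -0.3, -1.3]
grip_width: 0.0112
t 9.7 shift mm [-1.  -0.1 -0. ] rot deg [-0.2 -0.2 -0.2] F [ 0.3 -0.3 -1.3] w 0.0112
```

View pics/r1.png

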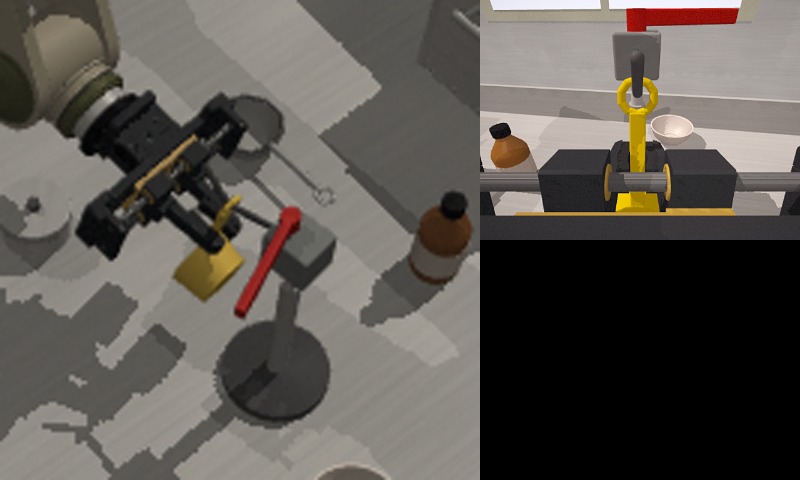

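The wrist inset (right) shows the hook running through the loop at (637,97), with its tip in front at (637,60). The scene crop shows the cup held below the hook, and the keeper open. Releasing now.

```bash
python3 -m handwheel '0 0 0 0 0 0 200;0 0 0 0 0 0 120;0 0 0 0 0 0 0;0 0 0 0 0 0 0;0 0 0 0 0 0 0;0 0 0 0 0 0 0;0 0 0 0 0 0 0;0 0 0 0 0 0 0'; python3 - <<'E'
from h import *
im,d,c=cap("wrist");save(cv2.resize(im,(400,300)),"rel.png")
E
```

```text
clock: 10.8
ee_pos: [0.4675, 0.0412, 0.2094]
tool_rot: [0.79, 0.06, 0.608, -0.049]
contact_force: [-0.9, -0.7, -0.2]
grip_width: 0.0864
```

View pics/rel.png

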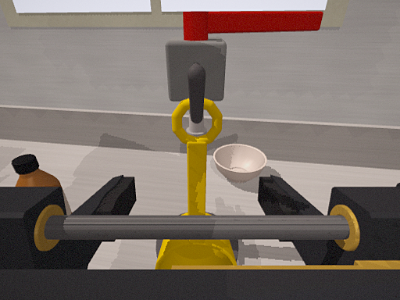

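The cup hangs on the hook with the loop at (197,120), and the open jaws are clear on both sides. Retracting.

```bash
python3 -m handwheel '0 0 -10 0 0 0 0;0 0 -25 0 0 0 0;0 0 -30 0 0 0 0;0 0 -20 0 0 0 0;15 0 -10 0 -3 0 0;20 0 -10 0 -3 0 0;20 0 -5 0 -4 0 0;20 0 -5 0 -4 0 0;20 0 -5 0 -4 0 0'; python3 -c "
from h import *
hang(110,45);print(ctrl.observe()['q'].round(2))"
```

```text
clock: 11.98
ee_pos: [0.3792, 0.0287, 0.3249]
tool_rot: [0.872, 0.067, 0.482, -0.044]
contact_force: [-0.1, 0.5, 0.6]
grip_width: 0.0885
t 11.975 shift mm [52.9  0.5 -1.3] rot deg [ -0.8 -12.9  -0.3] F [-0.1  0.5  0.6] w 0.0885
[-0.34  0.13  2.09  1.63  0.42 -0.33]
```

```bash
cat >> h.py <<'E'
def keep(th,r=.07,clear=0,ztip=.262,hy=.017): # finger centre pushing the keeper at angle th
    u=-SX*np.cos(th)-SY*np.sin(th);n=SX*np.sin(th)-SY*np.cos(th)
    h=.009*abs(n@SX)+hy*abs(n@SY)
    p=S(-.013,0,0)+u*r+n*(.005+h+clear);p[2]=ztip+.166
    err(p,toolR(90))
E
python3 -m handwheel '30 0 -20 1 -5 0 0;30 0 -25 0 -6 0 100;30 0 -25 0 -8 0 255;30 0 -25 0 -9 0 255;25 0 -25 0 -10 0 255;20 0 -20 0 -10 0 255;10 0 -20 0 -10 0 255;0 0 0 0 0 0 255'; python3 -c "
from h import *
keep(1.87,clear=.02,ztip=.32);print(ctrl.observe()['q'].round(2),ctrl.observe()['ee_pos'])"
```

```text
clock: 12.98
ee_pos: [0.3886, 0.0286, 0.509]
tool_rot: [0.991, 0.106, 0.078, -0.031]
contact_force: [0.7, 0.5, -0.4]
grip_width: 0.0203
t 12.975 shift mm [348.2  79.   76.9] rot deg [-2.9 -9.2  3.5] F [ 0.7  0.5 -0.4] w 0.0203
[-0.26  0.    1.49  0.11  1.52  1.1 ] [0.38857437 0.02855334 0.50898191]
```

```bash
python3 -m handwheel '0 0 0 -2.9 -9.2 3.5 255;55 4 0 0 0 0 255;55 4 0 0 0 0 255;55 4 0 0 0 0 255;55 4 0 0 0 0 255;50 4 0 0 0 0 255;40 0 0 0 0 0 255;0 0 0 0 0 0 255'; python3 - <<'E'
from h import *
keep(1.87,clear=.02,ztip=.32);print(ctrl.observe()['ee_pos'])
im,d,c=cap("wrist");P=pts(d,c);hsv=cv2.cvtColor(im,cv2.COLOR_RGB2HSV);H,Sa=hsv[...,0].astype(int),hsv[...,1]
q=P[((H<8)|(H>172))&(Sa>120)&(P[...,2]>.265)&(P[...,2]<.285)];print(len(q))
if len(q)>20:
    f=cv2.fitLine(q[:,:2].astype(np.float32),cv2.DIST_HUBER,0,.01,.01).ravel();print("keeper az",np.degrees(np.arctan2(f[1],f[0])),f[2:],q.min(0),q.max(0))
im2,_,_=cap("scene")
o=np.zeros((480,800,3),np.uint8);o[:,:480]=cv2.resize(im2[120:280,210:370],(480,480),interpolation=cv2.INTER_CUBIC);o[:240,480:]=cv2.resize(im,(320,240));save(o,"k1.png")
E
```

```text
clock: 13.98
ee_pos: [0.7051, 0.055, 0.4966]
tool_rot: [0.997, 0.078, 0.005, -0.005]
contact_force: [-0.2, -0.7, -0.7]
grip_width: 0.0003
t 13.975 shift mm [43.3 33.4 10.7] rot deg [-0.6 -0.6  0.2] F [-0.2 -0.7 -0.7] w 0.0003
[0.70508689 0.05498669 0.49656136]
2360
keeper az -65.542885 [0.71819675 0.01580912] [ 0.6792153  -0.02122281  0.26500738] [0.7370651  0.08342866 0.27721655]
```

View pics/k1.png

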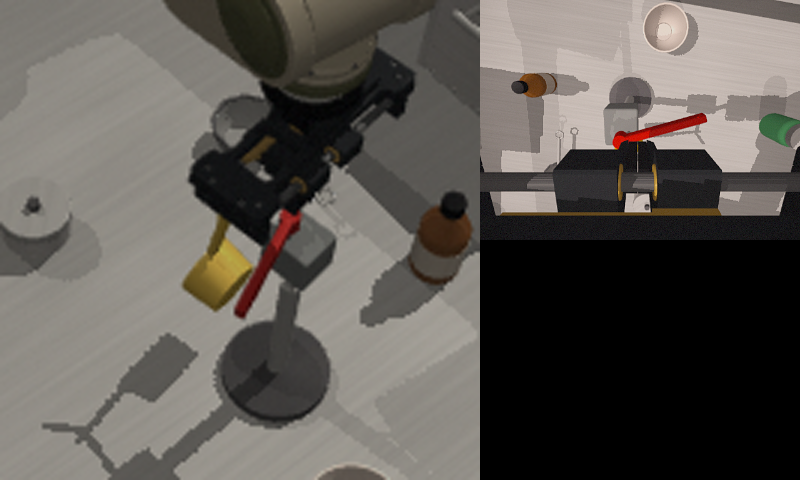

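The cup hangs at (217,265) in the scene crop, the gripper is above the stand head, and the keeper is still open at about 1.85 rad. Next I move beyond the bar and lower the finger.

```bash
python3 -m handwheel '30 20 0 0 0 0 255;14 14 0 0 0 0 255;0 0 0 0 0 0 255'; python3 -c "
from h import *
keep(1.85,clear=.015,ztip=.262);print(ctrl.observe()['ee_pos'])"
```

```text
clock: 14.45
ee_pos: [0.7489, 0.0272, 0.5019]
tool_rot: [0.997, 0.078, 0.007, -0.006]
contact_force: [0.3, 0.0, 0.3]
grip_width: 0.0005
t 14.45 shift mm [-2.8  2.3 73.9] rot deg [-0.6 -0.8  0.3] F [0.3 0.  0.3] w 0.0005
[0.74889313 0.02718869 0.50190722]
```

```bash
python3 -m handwheel '0 2 25 0 0 0 255;0 0 25 0 0 0 255;0 0 20 0 0 0 255;0 0 3 0 0 0 255;0 0 0 0 0 0 255'; python3 -c "
from h import *
keep(1.85,clear=.015,ztip=.262)
for t in(1.75,1.57,1.4,1.2,1.0,.8,.6,.4,.2,0.05,0,-.05):keep(t)"
```

```text
clock: 15.08
ee_pos: [0.7434, 0.0283, 0.4339]
tool_rot: [0.997, 0.079, 0.012, -0.006]
contact_force: [-0.2, -0.9, 0.9]
grip_width: 0.0006
t 15.075 shift mm [3.3 3.6 6. ] rot deg [-0.6 -1.4  0.4] F [-0.2 -0.9  0.9] w 0.0006
t 15.075 shift mm [-19.   11.2   5.3] rot deg [-0.6 -1.4  0.4] F [-0.2 -0.9  0.9] w 0.0006
t 15.075 shift mm [-34.2  15.2   4.9] rot deg [-0.6 -1.4  0.4] F [-0.2 -0.9  0.9] w 0.0006
t 15.075 shift mm [-43.5  16.9   4.7] rot deg [-0.6 -1.4  0.4] F [-0.2 -0.9  0.9] w 0.0006
t 15.075 shift mm [-55.3  17.4   4.4] rot deg [-0.6 -1.4  0.4] F [-0.2 -0.9  0.9] w 0.0006
t 15.075 shift mm [-67.6  15.6   4.1] rot deg [-0.6 -1.4  0.4] F [-0.2 -0.9  0.9] w 0.0006
t 15.075 shift mm [-80.1  11.3   3.8] rot deg [-0.6 -1.4  0.4] F [-0.2 -0.9  0.9] w 0.0006
t 15.075 shift mm [-92.2   4.2   3.6] rot deg [-0.6 -1.4  0.4] F [-0.2 -0.9  0.9] w 0.0006
t 15.075 shift mm [-103.    -5.8    3.4] rot deg [-0.6 -1.4  0.4] F [-0.2 -0.9  0.9] w 0.0006
t 15.075 shift mm [-111.8  -18.5    3.4] rot deg [-0.6 -1.4  0.4] F [-0.2 -0.9  0.9] w 0.0006
t 15.075 shift mm [-116.6  -29.5    3.3] rot deg [-0.6 -1.4  0.4] F [-0.2 -0.9  0.9] w 0.0006
t 15.075 shift mm [-117.8  -33.4    3.4] rot deg [-0.6 -1.4  0.4] F [-0.2 -0.9  0.9] w 0.0006
t 15.075 shift mm [-118.8  -36.5    3.4] rot deg [-0.6 -1.4  0.4] F [-0.2 -0.9  0.9] w 0.0006
```

```bash
python3 -m handwheel '-10 6 3 -0.6 -1.4 0 255;-9 5 1 0 0 0 255;-15 4 0 0 0 0 255;-9 2 0 0 0 0 255;-12 0.5 0 0 0 0 255'; python3 -c "
from h import *
for t in(1.2,1.0,.8,.6,.4,.2,0.05,0,-.05):keep(t)"
```

```text
clock: 15.7
ee_pos: [0.689, 0.003, 0.4354]
tool_rot: [0.997, 0.08, 0.006, 0.001]
contact_force: [0.8, 1.1, 0.7]
grip_width: 0.0003
t 15.7 shift mm [2.5 0.9 7.5] rot deg [ 0.2 -0.6  0.5] F [0.8 1.1 0.7] w 0.0003
t 15.7 shift mm [-9.9 -0.9  7.3] rot deg [ 0.2 -0.6  0.5] F [0.8 1.1 0.7] w 0.0003
t 15.7 shift mm [-22.4  -5.2   7.2] rot deg [ 0.2 -0.6  0.5] F [0.8 1.1 0.7] w 0.0003
t 15.7 shift mm [-34.4 -12.3   7. ] rot deg [ 0.2 -0.6  0.5] F [0.8 1.1 0.7] w 0.0003
t 15.7 shift mm [-45.2 -22.3   6.9] rot deg [ 0.2 -0.6  0.5] F [0.8 1.1 0.7] w 0.0003
t 15.7 shift mm [-54.  -35.    6.7] rot deg [ 0.2 -0.6  0.5] F [0.8 1.1 0.7] w 0.0003
t 15.7 shift mm [-58.7 -46.1   6.6] rot deg [ 0.2 -0.6  0.5] F [0.8 1.1 0.7] w 0.0003
t 15.7 shift mm [-59.9 -50.    6.6] rot deg [ 0.2 -0.6  0.5] F [0.8 1.1 0.7] w 0.0003
t 15.7 shift mm [-60.9 -53.1   6.6] rot deg [ 0.2 -0.6  0.5] F [0.8 1.1 0.7] w 0.0003
```

```bash
cat >> h.py <<'E'
def kang():
    for n in("scene","top"):
        im,d,c=cap(n);P=pts(d,c);hsv=cv2.cvtColor(im,cv2.COLOR_RGB2HSV);H,Sa=hsv[...,0].astype(int),hsv[...,1]
        q=P[((H<8)|(H>172))&(Sa>140)&(P[...,2]>.255)&(P[...,2]<.285)&(P[...,0]>.5)]
        if len(q)<8: print(n,"red",len(q));continue
        v=q-S(-.013,0,0);r=np.hypot(v[:,0],v[:,1]);v=v[r>.03];a=np.arctan2(-v@SY,-v@SX);print(n,"keeper",len(v),np.median(a).round(3))
E
python3 -m handwheel '0 0 6 0 0 0 255;0 0 2 0 0 0 255;0 0 0 0 0 0 255'; python3 -c "
from h import *
kang()
for t in(1.2,1.0,.8,.6,.4,.2):keep(t)"
```

```text
clock: 16.08
ee_pos: [0.689, 0.0032, 0.4282]
tool_rot: [0.997, 0.08, 0.006, 0.001]
contact_force: [0.1, -0.3, 0.7]
grip_width: 0.0006
scene keeper 10 1.163
top keeper 41 1.175
t 16.175 shift mm [2.6 1.1 0.3] rot deg [ 0.2 -0.7  0.5] F [0.  0.  0.8] w 0.0008
t 16.175 shift mm [-9.7 -0.7  0.1] rot deg [ 0.2 -0.7  0.5] F [0.  0.  0.8] w 0.0008
t 16.175 shift mm [-22.2  -5.   -0.1] rot deg [ 0.2 -0.7  0.5] F [0.  0.  0.8] w 0.0008
t 16.175 shift mm [-34.3 -12.1  -0.2] rot deg [ 0.2 -0.7  0.5] F [0.  0.  0.8] w 0.0008
t 16.175 shift mm [-45.1 -22.1  -0.4] rot deg [ 0.2 -0.7  0.5] F [0.  0.  0.8] w 0.0008
t 16.175 shift mm [-53.9 -34.8  -0.6] rot deg [ 0.2 -0.7  0.5] F [0.  0.  0.8] w 0.0008
```

```bash
python3 -m handwheel '-10 -0.7 0 0 0 0 255;-12 -4 0.5 0 0 0 255;-12 -7 0.5 0 0 0 255;-11 -10 0.5 0 0 0 255;-9 -12 0.5 0 0 0 255;0 0 0.5 0 0 0 255'; python3 -c "
from h import *
kang()
for t in(.2,.05,0,-.05):keep(t)"
```

```text
clock: 16.92
ee_pos: [0.63, 0.0286, 0.4247]
tool_rot: [0.997, 0.08, 0.008, 0.002]
contact_force: [0.2, -0.0, -0.2]
grip_width: 0.0001
scene keeper 48 0.283
top keeper 16 0.248
t 17.025 shift mm [-0.1 -1.  -3.7] rot deg [ 0.3 -0.9  0.5] F [ 0.4 -0.9  0.2] w 0.0005
t 17.025 shift mm [ -4.9 -12.   -3.8] rot deg [ 0.3 -0.9  0.5] F [ 0.4 -0.9  0.2] w 0.0005
t 17.025 shift mm [ -6.  -16.   -3.9] rot deg [ 0.3 -0.9  0.5] F [ 0.4 -0.9  0.2] w 0.0005
t 17.025 shift mm [ -7.1 -19.1  -3.9] rot deg [ 0.3 -0.9  0.5] F [ 0.4 -0.9  0.2] w 0.0005
```

```bash
python3 -m handwheel '-3 -6 -2 0 0 0 255;-2 -6 -1 0 0 0 255;-1 -4 0 0 0 0 255;0 -2 0 0 0 0 255;0 0 0 0 0 0 255'; python3 -c "
from h import *
kang()
for t in(0,-.05):keep(t)"
```

```text
clock: 17.65
ee_pos: [0.6218, 0.0454, 0.4269]
tool_rot: [0.997, 0.08, 0.008, 0.002]
contact_force: [0.1, -0.1, 0.3]
grip_width: 0.0004
scene keeper 53 0.061
top keeper 10 0.014
t 17.75 shift mm [-0.3  2.5 -1. ] rot deg [ 0.3 -0.9  0.4] F [-0.2  0.7  0.4] w 0.0001
t 17.75 shift mm [-1.3 -0.6 -1.1] rot deg [ 0.3 -0.9  0.4] F [-0.2  0.7  0.4] w 0.0001
```

```bash
python3 -m handwheel '0 -2.5 0 0 0 0 255;0 -2 0 0 0 0 255;0 0 0 0 0 0 255'; python3 -c "
from h import *
kang();keep(-.05)"
```

```text
clock: 18.12
ee_pos: [0.6215, 0.0472, 0.427]
tool_rot: [0.997, 0.078, 0.008, 0.005]
contact_force: [-0.4, -0.8, 0.0]
grip_width: 0.0006
scene keeper 53 0.044
top keeper 11 0.008
t 18.225 shift mm [-1.3  1.6 -1. ] rot deg [ 0.6 -0.9  0.2] F [ 0.5 -4.9  0.2] w 0.0003
```

A 4.9 N reaction and short travel mean the keeper is on its stop. Backing off and taking a final look.

```bash
python3 -m handwheel '0 10 0 0 0 0 255;0 30 0 0 0 0 255;0 30 0 0 0 0 255;0 0 -50 0 0 0 255;0 20 -50 0 0 0 255;-40 40 0 0 0 0 255;-40 40 0 0 0 0 255;0 0 0 0 0 0 255;0 0 0 0 0 0 255;0 0 0 0 0 0 255'; python3 - <<'E'
from h import *
kang()
im,d,c=cap("scene");P=pts(d,c)
hsv=cv2.cvtColor(im,cv2.COLOR_RGB2HSV);y=(hsv[...,0]>20)&(hsv[...,0]<33)&(hsv[...,1]>130)&(P[...,2]>.05)&(abs(P[...,1]-.06)<.08)&(P[...,0]>.5)
q=P[y];st=np.c_[(q-SO)@SX,(q-SO)@SY,q[:,2]];print("cup",len(q),st.min(0).round(3),st.max(0).round(3))
for a in(.13,.16,.19):
    b=st[abs(st[:,2]-a)<.012]; print(a,len(b),np.median(b,0).round(3) if len(b) else "")
save(cv2.resize(im[120:300,180:420],(800,600),interpolation=cv2.INTER_CUBIC),"f1.png")
it,dt,ct=cap("top");Pt=pts(dt,ct);P0=np.load("top.npz")["P"]
for nm,(u0,v0) in dict(sieve=(178,240),spice=(260,256),jar=(353,165),bottle=(159,161)).items():print(nm,P0[v0,u0].round(3),Pt[v0,u0].round(3))
E
```

```text
clock: 19.48
ee_pos: [0.5675, -0.1385, 0.53]
tool_rot: [0.997, 0.08, 0.009, 0.003]
contact_force: [-0.5, 0.1, 0.6]
grip_width: 0.0005
scene keeper 134 0.035
top keeper 100 0.017
cup 367 [-0.101 -0.033  0.072] [-0.06   0.027  0.238]
0.13 171 [-0.081 -0.003  0.124]
0.16 14 [-0.087 -0.004  0.16 ]
0.19 12 [-0.082 -0.005  0.189]
sieve [0.459 0.244 0.001] [0.459 0.244 0.001]
spice [ 0.408 -0.018  0.051] [ 0.408 -0.018  0.052]
jar [ 0.679 -0.299  0.106] [ 0.679 -0.299  0.106]
bottle [0.699 0.285 0.096] [0.699 0.286 0.093]
```

View pics/f1.png

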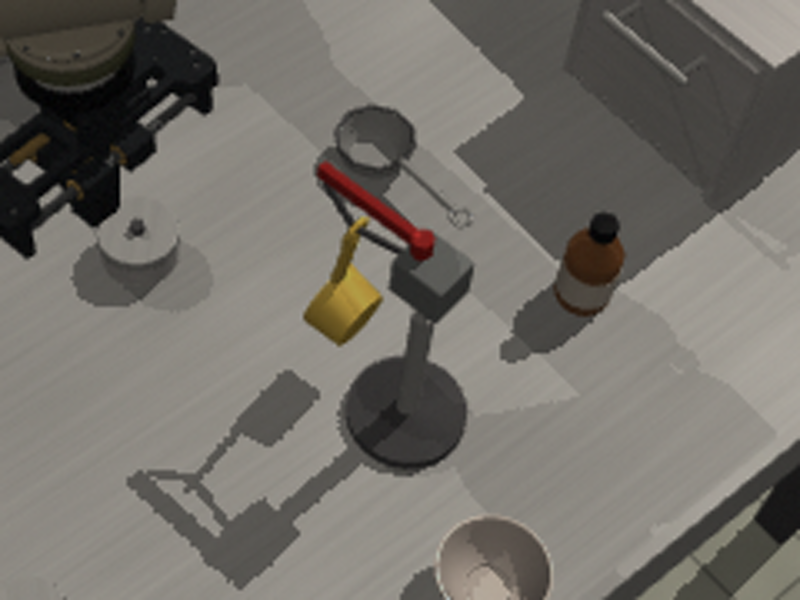

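The keeper lies over the hook's tip, from (423,245) to (325,172), and the cup hangs at (343,300). The arm is clear and the bystanders have not moved.

```bash
python3 -c "
from bench import ctrl
ctrl.job_done()"
```

```text
the job is handed in; nothing more can be done
```

The cup hangs by its loop on the hook, released, with the red keeper swung shut over it. I handed the job in at about 20 s of robot time, and no verdict was reported.

I gripped the handle, slid the loop down the hook's 45° bar, tilted the handle to about 15° from upright and let go. I then closed the gripper and pushed the keeper round with the fingertips until it met its stop, at about 5 N.

Last checks:
- **Keeper:** it reads 0.035 rad from the scene camera and 0.017 rad from the top camera. The two differ slightly, but both are well under the 0.12 limit.
- **Cup:** it hangs about 80 mm along the stand's hook side, with its handle about 10° from upright by a rough reading. I did not measure its speed, so "not swaying" is only what the single final picture suggests.
- **Bystanders:** spot depth readings on the spice box, jar and bottle changed by at most 3 mm. The sieve's reading fell on the shelf rather than the sieve, so it is checked by picture only, and it looks in place.
- **Arm:** it was clear of everything at the end, and no contact force stood out.
- **Head height:** I took this from depth instead of touching the top. Both cameras gave 257 mm, and the hook and keeper fitted it.

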